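# Clamp a glued keepsake box in the stall's screw press

### The job

The lid of the dark lacquer box has just been glued: slide the box along the bed of the green hand press until it is fully home against the back stop, then screw the red knob down (clockwise) until the pad holds the box firmly, with about 13 N, and let go of the knob. Go gently: do not crush the box or ram it into the stop, and leave the other goods where they stand.

Things in the scene. Friction and masses are not known exactly. Their poses are not given: they have to be found in the camera images.
- bed: wooden press bed 300 x 110 x 20 mm, fixed; origin on the table under the screw's axis, x along the bed from its open end near the robot (x = -215 mm) to the back stop (face at +30), z up. Bed top z = 20 mm. Green side fences 18 mm high: inner faces y = +-31.5 mm from x = -15 to +30, flaring to y = +-45 at x = -45
- head: green press head, fixed, same origin and axes as the bed: column behind the stop, arm 36 mm wide over the bed (z 123 to 158 mm, x -23 to 80), the screw, red knob and black pad (36 mm across). The pad's hang is set by hand and not measured: it meets the box top (z 65 mm) somewhere between screw = 2.8 and 4.3 rad
- screw (a joint): turn of the red knob, rad, 0 to 5.2, growing clockwise from above; starts 0.8 to 1.5, pad clear of the box. Knob and pad go down 8 mm per rad and stay where left. Turns freely at 0.22 N m; once the pad touches, its spring clamps with 6 N more per mm down (48 N per rad), and the torque rises 0.008 N m per N clamped (0.10 N m more at 13 N)
- knob_mid (a point): middle of the red round knob, on the screw's axis. The knob is a vertical cylinder 40 mm across and 30 mm high; its middle is 230 - 8 x screw (rad) mm above the table, so it goes down as it is screwed in; below it is only a 22 mm neck, with 25 mm or more of room down to the arm
- box: dark lacquer box with brass lines, 120 x 60 x 45 mm (x, y, z), 0.25 to 0.5 kg, lying on the bed, loose, its far end just before the fences, up to 0.1 rad askew; origin under its centre, its x axis is the long one and points towards the stop. Home: far face on the stop, so that the origin is at x = -30 mm on the bed
- box_front (a point): centre of the near end face of the box (60 mm before its origin, 22.5 mm up); at x = -90 mm on the bed when the box is home
- elephant_dark: dark carved elephant figure, 110 mm long, 75 mm high; origin under its feet
- elephant_brown: brown carved elephant figure, 100 mm long, 70 mm high; origin under its feet
- glue_jar: closed amber glue jar with a yellow cap, 48 mm across, 65 mm high, beside the press; origin under its base
- brush: brush 150 mm long lying beside the press; origin under its middle
- red_box: closed red gift box 80 x 55 x 40 mm beside the press; origin under its centre
- coconut_bowl: brown bowl 110 mm across, 45 mm high; origin under its centre
- painted_vase: green vase 72 mm across, 100 mm high; origin under its base
Mind the look-alikes: they are no part of the job. Of the things that look like the head, the larger one is meant.

How it is judged:
On the way, in this order (a step that is already met when the one before it is completed fails the run):
1. the box is fully home against the back stop, the pad not yet on it (x of box_front in the frame of bed above -0.094 m and angle between the x axis of box and the x axis of bed, either way round below 0.08 rad and z of box_front in the frame of bed below 0.046 m and contact force between head and box below 1 N), for 0.1 s.
2. the pad holds the box with 8 to 19 N (x of box_front in the frame of bed above -0.094 m and angle between the x axis of box and the x axis of bed, either way round below 0.08 rad and z of box_front in the frame of bed below 0.046 m and contact force between head and box between 8 and 19 N), for 0.2 s.
At the end, for the whole second after the job is handed in: The box lies flat on the bed within 4 mm of the back stop and square to within 0.08 rad, at rest, the pad presses it with 8 to 19 N, and the knob is released (all of step 2 and linear speed of box below 0.01 m/s and contact force between the fingers and head below 0.2 N); the robot touches nothing.
It fails at once if the pad crushes the box (over 28 N) (contact force between head and box above 28 N).
It fails at once if the box is rammed or pressed into the bed with over 45 N (contact force between box and bed above 45 N).
It fails at once if other goods are moved by more than 25 mm (distance of any of elephant_dark, elephant_brown, glue_jar, brush, red_box, coconut_bowl, painted_vase from where it was at the start of the episode above 0.025 m).
It also fails if it takes over 72 s, if anything falls off the work surface, if the arm or the gripper's body presses on something with over 40 N, if the wrist force passes 120 N, or if a joint passes its speed limit or range.

### The arm

A 6-joint arm with a two-finger parallel gripper is mounted at the origin on the work surface. World frame = base frame: x ahead of the robot, y to its left, z up, the work surface at z = 0. Lengths are in m, angles in rad, forces in N, time in s.
With the tool pointing down it reaches from about 0.35 to 0.775 m from the base axis. Payload 5.5 kg.
Tool frame: the origin (TCP) lies at the very end of the fingers, on their centre line; the grasp point (between the pads) lies 19 mm behind it (grip_point_offset is the distance from the TCP to the grasp point, in m); z points along the fingers, y is the direction in which the jaws open and shut (so a half turn about z gives the same grasp; the last joint's range is limited). The gripper opens to 85 mm and grips with 20 to 120 N. Pads are 22 mm wide; open, the fingers measure 114 mm over their backs; the gripper's body (76 mm by 85 mm) begins 54 mm behind the grasp point. The pads swing forward as they close: fully open they stand 13 mm farther back than shut.
Start: joints at [-1.322, 0.313, 0.046, 1.304, 0, 1.431], TCP at [0.218, -0.532, 0.231] pointing down, gripper open.
Joint ranges: [-2.76, 2.76], [-0.86, 1.69], [-1.03, 1.26], [-2.2, 2.34], [-1.47, 1.5], [-3.14, 3.14]. Speed limits (rad/s): [2.57, 2.57, 3.14, 3.14, 3.14, 3.14].

### API

Orientations are given as a unit quaternion [w, x, y, z].
In Python, from workcell import * gives the robot as it stands.
- The arm moves only by the shell command python3 -m crank 'ROWS' [OPENING] [FORCE]. ROWS is a JSON object of lists of equal length, an entry for each row: "travel": the shift along the tool's x, y, z in units of 40 mm (1.0 is 40 mm), a list of three; "turn": the turn about the tool's z in rad. In form: {"travel": [[x, y, z], ...], "turn": [turn, ...]}. A call has 1 to 5 rows; each row is the pose to reach, as a shift and turn from the pose commanded when the call began, along the tool's axes at that moment; what a row does not reach only later rows make up. A row lasts 1/12 s, in which the tool goes at most 41.7 mm and 7.16 degrees, less where a joint would pass 70% of its speed; a pose out of reach is approached as far as the arm can. A call with a gripper value outside its range is refused whole. OPENING is the finger opening in mm, from 0 to 85.4, set as the call begins (- or left out, the last holds). The fingers move at their own pace and stop on an object; FORCE is the grip in N (left out, the last holds). Time passes only in rows, so rows that repeat a pose let the fingers close. It gives the time, the measured TCP pose, the force and the opening at its end, in the units of the state.
- get_state(): the state, without advancing time (a new reading comes with each control period).
- read_camera(name): name is "scene" or "top" or "wrist"; returns a dict with "image" (420x560x3 uint8, red, green, blue), "K" (3x3 intrinsics, pixels), "k1" (the pictures are not rectified: a ray, as slopes to the right and down, at radius r is drawn at 1 + k1 r^2 times it, then the intrinsics apply), "R" (3x3) and "t" (3): a world point X has camera coordinates R X + t. Camera axes: x right, y down, z forward; pixel columns grow to the right and rows downward; lengths in m; the calibration is good to about 2 mm. A picture is of the moment at which its call begins. There is no depth.
- hand_in(): hands the job in, once; it reports no verdict.
The state is a dict: "clock": time; "joint_pos": joint angles; "qvel": joint speeds; "tau": joint torques, N m; "tcp_pos": TCP position; "orientation": TCP orientation; "wrist_force": force on the tool from outside, world axes, zero at the start; "ft_torque": the same for the moment, N m; "finger_gap": finger opening in m.
Only numpy, scipy, OpenCV 4.12 (cv2) and the standard library are available. Lean on these libraries where they do the work, as an engineer would, in place of code of your own. Each camera call takes 0.05 s, during which the arm holds its last target. There are 200 camera calls.

## Working session

There is one attempt and no reset: what is moved stays moved. The work goes in short steps, Python scripts to look and compute and a shell command to move; the robot and the scene stay as the last step left them, time stands still between calls to the robot, and variables do not carry over. Pictures are saved under pics/ and viewed, about 8 in all and at most 12, crops included, and the job is handed in when it is done.

```bash
mkdir -p pics; ls
cat > h.py <<'E'
import numpy as np, cv2
from workcell import *
def ray(c,u,v):
    K=np.array(c["K"]);d=np.array([(u-K[0,2])/K[0,0],(v-K[1,2])/K[1,1]])
    s=d.copy()
    for _ in range(20): s=d/(1+c["k1"]*(s@s))
    R=np.array(c["R"]);t=np.array(c["t"])
    return -R.T@t, R.T@np.array([s[0],s[1],1])
def onz(c,u,v,z):
    o,d=ray(c,u,v); return o+d*(z-o[2])/d[2]
def proj(c,X):
    x=np.array(c["R"])@np.array(X)+np.array(c["t"]);s=x[:2]/x[2];s=s*(1+c["k1"]*(s@s));K=np.array(c["K"])
    return [K[0,0]*s[0]+K[0,2],K[1,1]*s[1]+K[1,2]]
def save(c,n): cv2.imwrite("pics/"+n+".png",np.array(c["image"])[:,:,::-1])
E
python3 - <<'E'
from h import *
import pickle
for n in ["top","scene"]:
    c=read_camera(n);save(c,n);pickle.dump(c,open(n+".pkl","wb"))
    print(n,np.round(ray(c,280,210),3).tolist())
print(get_state())
a=[cv2.imread(f"pics/{n}.png") for n in ("top","scene")]
E
```

```text
pics
top [[0.386, -0.016, 1.201], [0.171, 0.032, -0.985]]
scene [[1.358, -0.141, 1.02], [-0.68, 0.098, -0.727]]
{'clock': 0.1, 'joint_pos': array([-1.32158060e+00,  3.13943529e-01,  4.50939773e-02,  1.30356548e+00,
       -1.29410667e-05,  1.43118467e+00]), 'qvel': array([ 1.14039712e-03, -1.63316894e-03,  1.74987428e-03, -6.17315108e-04,
       -6.90097666e-06,  6.73996235e-04]), 'tau': array([ 4.32187429e-03, -4.81725168e+01,  2.99244958e+01,  1.26796751e-02,
        2.23890129e-05,  1.63062225e-06]), 'tcp_pos': array([ 0.21785626, -0.53165587,  0.23048821]), 'orientation': array([-8.07780956e-04,  9.81160785e-01,  1.93191249e-01, -5.07926692e-05]), 'wrist_force': array([ 0.19405986, -0.1311442 , -0.52269549]), 'ft_torque': array([ 0.02720648, -0.01774253,  0.02294705]), 'finger_gap': 0.08530737969942748}
```

View pics/top.png

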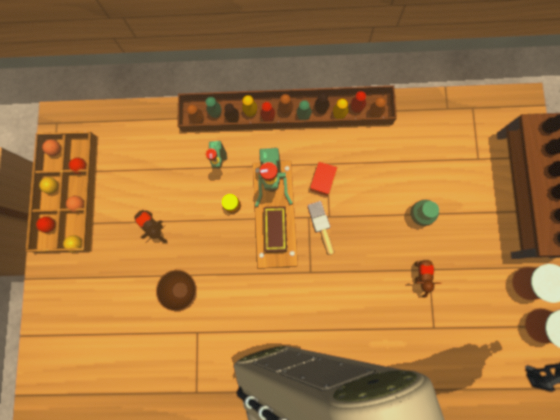

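View pics/scene.png

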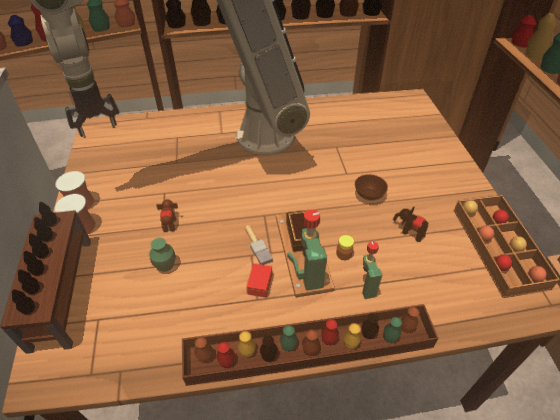

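Top view: the large press has its knob at (268,172) and its bed spans u 255–297, v 165–267, with the dark box at (275,229). The look-alikes are the small press at (215,152), the red gift box at (323,178) and the other red caps. I choose the large press and check it in a close crop.

Run:
```python
from h import *
a=cv2.imread("pics/top.png")[140:280,240:310]; b=cv2.imread("pics/scene.png")[200:300,260:340]
a=cv2.resize(a,(300,600),interpolation=cv2.INTER_CUBIC);b=cv2.resize(b,(480,600),interpolation=cv2.INTER_CUBIC)
cv2.imwrite("pics/crop.png",np.hstack([a,b]))
```

```text
(no output)
```

View pics/crop.png

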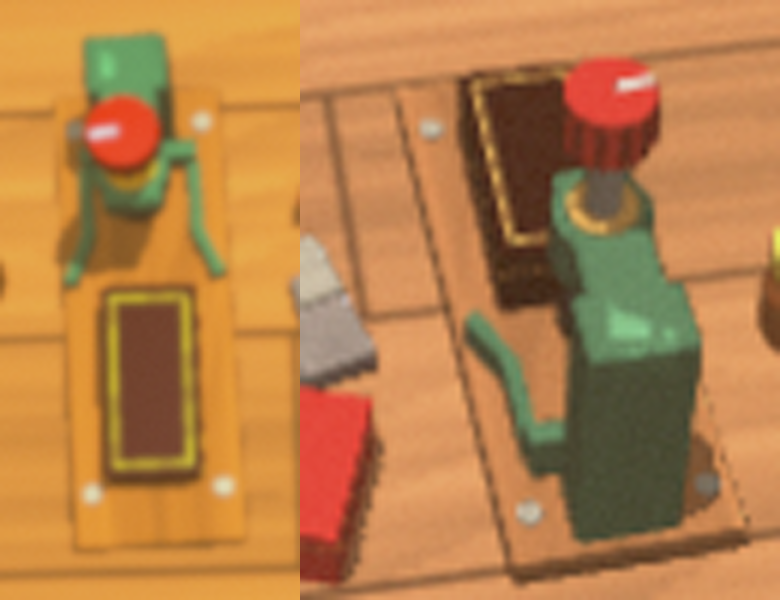

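The crop confirms it: the large press has its red knob with a white mark at crop (122,132), and the box's top corners lie near (105,290), (192,287), (198,476) and (112,480). I now turn these into world coordinates.

Run:
```python
from h import *
import pickle
c=pickle.load(open("top.pkl","rb"));s=pickle.load(open("scene.pkl","rb"))
f=lambda p,z:onz(c,240+p[0]/4.286-.4,140+p[1]/4.286-.4,z)
bed=np.array([f(p,.02) for p in [(75,548),(243,543),(222,90),(55,97)]])
box=np.array([f(p,.065) for p in [(112,481),(199,478),(192,287),(104,290)]])
img=cv2.cvtColor(c["image"],cv2.COLOR_RGB2HSV)
print("bed",bed.round(3).tolist());print("box",box.round(3).tolist())
L=np.array([[-.215,.055],[-.215,-.055],[.085,-.055],[.085,.055]])
A=L-L.mean(0);B=bed[:,:2]-bed[:,:2].mean(0)
th=np.arctan2((A[:,0]*B[:,1]-A[:,1]*B[:,0]).sum(),(A*B).sum());Rm=np.array([[np.cos(th),-np.sin(th)],[np.sin(th),np.cos(th)]])
org=bed[:,:2].mean(0)-Rm@L.mean(0);print("bed yaw",th,"origin",org,"res",(org+L@Rm.T-bed[:,:2]).round(4).tolist())
d=box[2]+box[3]-box[0]-box[1];print("box yaw",np.arctan2(d[1],d[0]),"c",box.mean(0),"in bed",Rm.T@(box.mean(0)[:2]-org))
# knob: mask in both views
def knob(c,u0,u1,v0,v1):
    I=c["image"][v0:v1,u0:u1].astype(int);m=(I[...,0]>140)&(I[...,1]<80)&(I[...,2]<80);v,u=np.nonzero(m);print(len(u),u.min()+u0,u.max()+u0,v.min()+v0,v.max()+v0);return u0+u.mean(),v0+v.mean()
k=knob(c,255,285,155,190);ks=knob(s,300,326,205,230)
o1,d1=ray(c,*k);o2,d2=ray(s,*ks)
t=np.linalg.lstsq(np.stack([d1,-d2],1),o2-o1,rcond=None)[0];print("knob",o1+d1*t[0],o2+d2*t[1])
for z in (.222,.236):
  print(proj(s,[org[0],org[1],z]),ks, proj(c,[org[0],org[1],z]),k)
```

```text
bed [[0.434, 0.088, 0.02], [0.434, -0.018, 0.02], [0.732, -0.014, 0.02], [0.731, 0.098, 0.02]]
box [[0.472, 0.061, 0.065], [0.472, 0.008, 0.065], [0.592, 0.009, 0.065], [0.592, 0.064, 0.065]]
bed yaw 0.021320851204999377 origin [0.64764452 0.03990664] res [[-0.0021, 0.0019], [-0.0003, -0.0013], [0.0019, 0.0003], [0.0005, -0.0008]]
box yaw 0.017264989182907708 c [0.53195979 0.03531051 0.065     ] in bed [-0.11575642 -0.00212878]
171 260 277 164 178
124 304 319 210 221
knob [0.6473425  0.03830831 0.22739839] [0.64740741 0.03875073 0.22744071]
[np.float64(311.2744103355135), np.float64(217.08207463755045)] (np.float64(310.9032258064516), np.float64(215.58870967741936)) [np.float64(268.73408334105847), np.float64(171.67884068040962)] (np.float64(269.27485380116957), np.float64(171.18713450292398))
[np.float64(311.54174120562163), np.float64(213.2603279296888)] (np.float64(310.9032258064516), np.float64(215.58870967741936)) [np.float64(268.3557398531657), np.float64(170.1240928298337)] (np.float64(269.27485380116957), np.float64(171.18713450292398))
```

Bed origin is about (0.6475, 0.039), yaw 0.021. The knob, triangulated from both views, agrees. Box_front is near bed x = -0.176 and the box is nearly square. Next I move behind the box, turned so q6 is near 0, with the fingers about 30 mm apart for a two-point push.

```bash
python3 -m crank '{"travel":[[0.66,-0.745,0],[1.32,-1.49,0],[1.98,-2.235,0],[2.64,-2.98,0],[3.3,-3.73,0]],"turn":[0,0,0,0,0]}' 30 40
python3 -m crank '{"travel":[[0.66,-0.745,0],[1.32,-1.49,0],[1.98,-2.235,0],[2.64,-2.98,0],[3.3,-3.73,0]],"turn":[0,0,0,0,0]}'
python3 -m crank '{"travel":[[0.66,-0.745,0],[1.32,-1.49,0],[1.98,-2.235,0],[2.64,-2.98,0],[3.3,-3.73,0]],"turn":[0,0,0,0,0]}'
for i in 1 2 3 4; do python3 -m crank '{"travel":[[0,0,0],[0,0,0],[0,0,0],[0,0,0],[0,0,0]],"turn":[-0.12,-0.24,-0.36,-0.48,-0.6]}'; done
python3 -m crank '{"travel":[[0,0,0],[0,0,0],[0,0,0],[0,0,0],[0,0,0]],"turn":[-0.12,-0.24,-0.37,-0.37,-0.37]}'
python3 -c "
from h import *
s=get_state();print(s);c=read_camera('wrist');save(c,'w1')"
```

```text
clock: 0.52
tcp_pos: [0.2835, -0.3421, 0.2307]
orientation: [-0.0, 0.981, 0.193, -0.0]
wrist_force: [0.8, 0.2, 0.0]
finger_gap: 0.0302
clock: 0.93
tcp_pos: [0.349, -0.154, 0.2311]
orientation: [0.0, 0.981, 0.193, 0.0]
wrist_force: [1.0, -0.8, -0.3]
finger_gap: 0.0301
clock: 1.35
tcp_pos: [0.4147, 0.0343, 0.2312]
orientation: [0.0, 0.981, 0.193, 0.0]
wrist_force: [1.1, -0.2, 0.1]
finger_gap: 0.0302
clock: 1.77
tcp_pos: [0.4144, 0.0326, 0.2309]
orientation: [-0.0, 0.879, 0.478, -0.0]
wrist_force: [-0.1, 0.1, -0.3]
finger_gap: 0.0299
clock: 2.18
tcp_pos: [0.4144, 0.0322, 0.2309]
orientation: [-0.0, 0.699, 0.716, -0.0]
wrist_force: [1.0, -0.6, -0.4]
finger_gap: 0.0301
clock: 2.6
tcp_pos: [0.4144, 0.0322, 0.2309]
orientation: [-0.0, 0.456, 0.89, -0.0]
wrist_force: [-0.1, 0.4, 1.4]
finger_gap: 0.0303
clock: 3.02
tcp_pos: [0.4144, 0.0322, 0.2309]
orientation: [-0.0, 0.173, 0.985, -0.0]
wrist_force: [0.4, 0.1, -0.2]
finger_gap: 0.0304
clock: 3.43
tcp_pos: [0.4145, 0.0322, 0.231]
orientation: [-0.0, -0.007, 1.0, -0.0]
wrist_force: [0.5, -0.1, 0.5]
finger_gap: 0.0302
{'clock': 3.4333, 'joint_pos': array([-1.16016105e-01,  5.41675852e-03, -3.24267908e-01,  1.24167196e+00,
       -9.11778780e-05, -1.30110748e-01]), 'qvel': array([ 0.00147097, -0.00034618,  0.00271163, -0.00100616,  0.00028259,
        0.01678621]), 'tau': array([ 1.30747954e-03, -2.98941833e+01,  2.95680821e+01,  6.05866488e-03,
       -6.64429153e-04, -2.72782724e-01]), 'tcp_pos': array([0.41452263, 0.03220563, 0.23102464]), 'orientation': array([-2.83625111e-04, -7.04727553e-03,  9.99975127e-01, -1.08551884e-05]), 'wrist_force': array([ 0.4630619 , -0.10708211,  0.5412609 ]), 'ft_torque': array([-0.0310925 , -0.02007505,  0.04950702]), 'finger_gap': 0.030212444674421822}
```

View pics/w1.png

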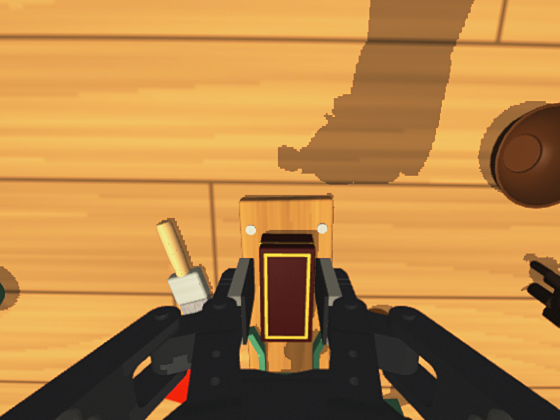

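The wrist view shows the bed's near end at v≈197 (u 240–333) and the box top at u 261–314, v 244–342. I refine yaw and lateral position from it.

Run:
```python
from h import *
c=read_camera('wrist')
I=c["image"].astype(int)[190:345,235:340]
m=((I[...,0]>190)&(I[...,1]>160)&(I[...,2]<110)).astype(np.uint8)
n,l,st,_=cv2.connectedComponentsWithStats(m);i=1+np.argmax([s[2]*s[3] for s in st[1:]])
v,u=np.nonzero(l==i);print(st[i]);P=np.array([onz(c,a+235,b+190,.065)[:2] for a,b in zip(u,v)])
r=cv2.minAreaRect((P*1000).astype(np.float32));print(r)
for p in [(240,197),(333,195),(261,245),(314,242)]: print(p,onz(c,*p,.02 if p[1]<200 else .065))
```

```text
[ 29  64  47  85 664]
((534.363037109375, 36.73194885253906), (106.5263442993164, 49.000431060791016), 0.4110921621322632)
(240, 197) [ 0.43142293 -0.01778029  0.02      ]
(333, 195) [0.42756814 0.08854604 0.02      ]
(261, 245) [0.47134944 0.00905905 0.065     ]
(314, 242) [0.46719161 0.06442753 0.065     ]
```

```bash
python3 -m crank '{"travel":[[0,0.03,1],[0,0.03,2],[0,0.03,3],[0,0.03,4],[0,0.03,4.8]],"turn":[-0.007,-0.007,-0.007,-0.007,-0.007]}'
python3 -m crank '{"travel":[[-0.2,0,0.15],[-0.4,0,0.15],[-0.6,0,0.15],[-0.8,0,0.15],[-0.95,0,0.15]],"turn":[0,0,0,0,0]}'
python3 -m crank '{"travel":[[-0.1,0,0],[-0.2,0,0],[-0.3,0,0],[-0.4,0,0],[-0.5,0,0]],"turn":[0,0,0,0,0]}'
python3 -m crank '{"travel":[[-0.1,0,0],[-0.2,0,0],[-0.3,0,0],[-0.4,0,0],[-0.5,0,0]],"turn":[0,0,0,0,0]}'
python3 -c "
from h import *
c=read_camera('wrist');save(c,'w2')"
```

```text
clock: 3.95
tcp_pos: [0.4135, 0.0335, 0.037]
orientation: [-0.001, -0.011, 1.0, 0.0]
wrist_force: [-0.1, -0.9, 0.6]
finger_gap: 0.0302
clock: 4.37
tcp_pos: [0.4566, 0.034, 0.0356]
orientation: [0.003, -0.012, 1.0, -0.0]
wrist_force: [1.1, 0.3, 0.8]
finger_gap: 0.0303
clock: 4.78
tcp_pos: [0.4718, 0.0349, 0.0332]
orientation: [-0.001, -0.012, 1.0, 0.0]
wrist_force: [-5.5, -0.9, 3.2]
finger_gap: 0.0303
clock: 5.2
tcp_pos: [0.4923, 0.0354, 0.0332]
orientation: [-0.001, -0.012, 1.0, 0.0]
wrist_force: [-5.1, 0.1, 5.4]
finger_gap: 0.0298
```

View pics/w2.png

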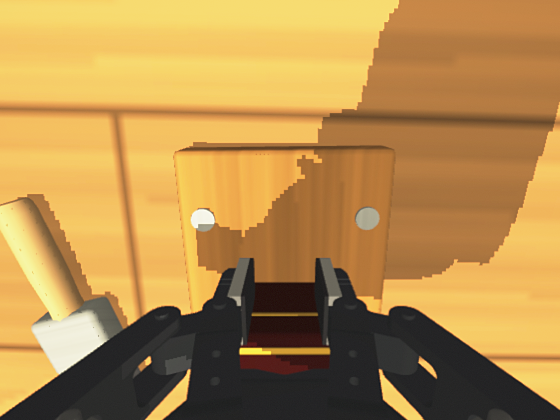

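The fingers sit squarely on the box's near face (u 240–335) and the box is centred on the bed. The push friction is about 5 N. I continue, slowing near the stop.

```bash
python3 -m crank '{"travel":[[-0.1,0,0],[-0.2,0,0],[-0.3,0,0],[-0.4,0,0],[-0.5,0,0]],"turn":[0,0,0,0,0]}'
python3 -m crank '{"travel":[[-0.1,0,0],[-0.2,0,0],[-0.3,0,0],[-0.4,0,0],[-0.5,0,0]],"turn":[0,0,0,0,0]}'
python3 -m crank '{"travel":[[-0.04,0,0],[-0.08,0,0],[-0.12,0,0]],"turn":[0,0,0]}'
```

```text
clock: 5.67
tcp_pos: [0.5135, 0.0357, 0.0332]
orientation: [0.0, -0.012, 1.0, -0.0]
wrist_force: [-1.2, 0.3, -1.2]
finger_gap: 0.03
clock: 6.08
tcp_pos: [0.5331, 0.0362, 0.0332]
orientation: [0.0, -0.012, 1.0, -0.0]
wrist_force: [-2.0, -0.2, -1.4]
finger_gap: 0.0303
clock: 6.33
tcp_pos: [0.5369, 0.0364, 0.0334]
orientation: [-0.001, -0.012, 1.0, -0.0]
wrist_force: [-3.9, 1.0, 2.2]
finger_gap: 0.03
```

```bash
for i in 1 2 3 4 5; do python3 -m crank '{"travel":[[-0.025,0,0],[-0.05,0,0]],"turn":[0,0]}' | grep -E 'tcp|force'; done
```

```text
tcp_pos: [0.5394, 0.0364, 0.0333]
wrist_force: [-2.5, -0.2, 1.2]
tcp_pos: [0.5413, 0.0365, 0.0334]
wrist_force: [-4.0, 0.2, 2.0]
tcp_pos: [0.5434, 0.0365, 0.0333]
wrist_force: [-5.2, 0.3, 4.2]
tcp_pos: [0.5453, 0.0366, 0.0333]
wrist_force: [-5.8, -0.1, 4.7]
tcp_pos: [0.546, 0.0366, 0.0332]
wrist_force: [-10.5, -1.0, 9.1]
```

```bash
python3 -m crank '{"travel":[[-0.025,0,0]],"turn":[0]}' | grep -E 'tcp|force'; python3 -m crank '{"travel":[[-0.02,0,0],[-0.02,0,0]],"turn":[0,0]}' | grep -E 'tcp|force'
```

```text
tcp_pos: [0.546, 0.0366, 0.0331]
wrist_force: [-12.5, -1.0, 10.1]
tcp_pos: [0.5459, 0.0366, 0.033]
wrist_force: [-13.6, -0.3, 10.1]
```

The force builds up with no further motion at TCP x = 0.546, which is the predicted home position. I back off, rise and look.

```bash
python3 -m crank '{"travel":[[0.1,0,0],[0.5,0,0],[1.2,0,0],[2,0,0],[2.7,0,0]],"turn":[0,0,0,0,0]}' | grep tcp
python3 -m crank '{"travel":[[0,0,-1],[0,0,-2],[0,0,-3],[0,0,-4],[0,0,-5]],"turn":[0,0,0,0,0]}' 85 |grep tcp
python3 -m crank '{"travel":[[0,0,-0.7],[0,0,-1.4],[0,0,-1.4]],"turn":[0,0,0]}'
python3 - <<'E'
from h import *
c=read_camera('wrist')
print(get_state()["joint_pos"][5])
t=read_camera('top')
a=c["image"][:,:,::-1][:,100:460]; b=cv2.resize(t["image"][140:280,240:310][:,:,::-1],(210,420),interpolation=cv2.INTER_CUBIC)
cv2.imwrite("pics/w3.png",np.hstack([a,b]))
E
```

```text
tcp_pos: [0.4416, 0.0339, 0.0333]
tcp_pos: [0.4425, 0.034, 0.2359]
clock: 8.5
tcp_pos: [0.4454, 0.0337, 0.2956]
orientation: [0.007, -0.012, 1.0, -0.001]
wrist_force: [0.4, -0.8, 0.8]
finger_gap: 0.0851
-0.12891757550237165
```

View pics/w3.png

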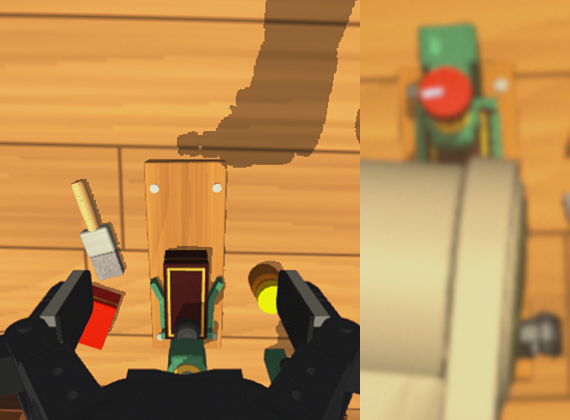

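The box sits square between the fences and everything else is in place. I go over the knob, turn to q6 ≈ -2 and descend.

```bash
python3 -m crank '{"travel":[[-1,0,0],[-2,0,0],[-3,0,0],[-4,0,0],[-5.04,0,0]],"turn":[-0.1,-0.2,-0.3,-0.4,-0.5]}' |grep tcp
python3 -m crank '{"travel":[[0,0,0],[0,0,0],[0,0,0],[0,0,0],[0,0,0]],"turn":[-0.12,-0.24,-0.36,-0.48,-0.6]}' |grep tcp
python3 -m crank '{"travel":[[0,0,0],[0,0,0],[0,0,0],[0,0,0],[0,0,0]],"turn":[-0.12,-0.24,-0.36,-0.48,-0.6]}' |grep tcp
python3 -m crank '{"travel":[[0,0,0],[0,0,0],[0,0,0]],"turn":[-0.1,-0.2,-0.2]}'
python3 - <<'E'
from h import *
c=read_camera('scene');save(c,'s2');s=get_state();print(s["joint_pos"],s["ft_torque"])
w=read_camera('wrist')
cv2.imwrite("pics/s2.png",np.hstack([w["image"][:,:,::-1][:,100:460],cv2.resize(c["image"][130:300,250:400][:,:,::-1],(370,420))]))
E
```

```text
tcp_pos: [0.6445, 0.039, 0.2872]
tcp_pos: [0.6431, 0.0389, 0.2865]
tcp_pos: [0.6429, 0.0389, 0.2869]
clock: 10.1
tcp_pos: [0.6428, 0.0389, 0.2871]
orientation: [0.001, 0.821, -0.571, -0.001]
wrist_force: [-0.2, -0.5, 0.1]
finger_gap: 0.0853
[-6.40980685e-02  4.54472288e-01  3.89786768e-01  1.50796135e+00
 -1.62290715e-05 -1.98623254e+00] [-0.01979229 -0.00625923  0.01969981]
```

View pics/s2.png

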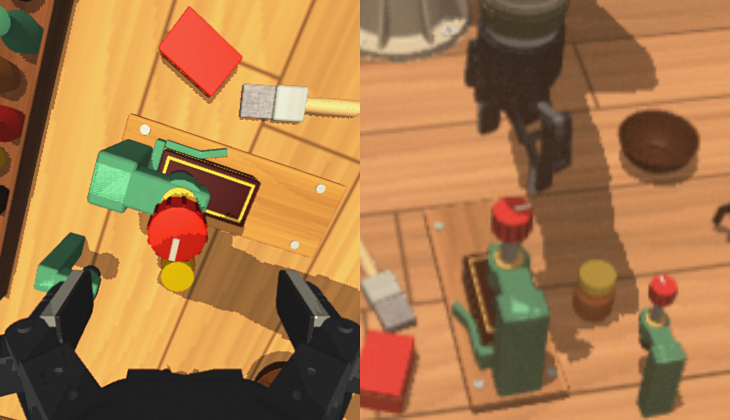

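The wrist view shows the knob at crop (177,235), full-image u≈277, between the fingers. I compute its position from the top-face circle.

Run:
```python
from h import *
w=read_camera('wrist');t=read_camera('top')
I=w["image"].astype(int)[200:265,240:315];m=(I[...,0]>120)&(I[...,1]<70)&(I[...,2]<70)
v,u=np.nonzero(m);print(u.min()+240,u.max()+240,v.min()+200,v.max()+200)
# top face circle: brightest part
(x,y),r=cv2.minEnclosingCircle(np.float32(np.stack([u+240,v+200],1)));print(x,y,r)
for p in [(277,235),(x,y)]:
  for z in (.222,.236): print(p,z,onz(w,*p,z))
print(proj(w,[.647,.0385,.236]),proj(w,[.647,.0385,.206]),proj(w,get_state()["tcp_pos"]))
```

```text
247 307 200 261
278.5 230.0 33.32051467895508
(277, 235) 0.222 [0.64748006 0.04540258 0.222     ]
(277, 235) 0.236 [0.64905614 0.04015823 0.236     ]
(278.5, 230.0) 0.222 [0.64775693 0.04153468 0.222     ]
(278.5, 230.0) 0.236 [0.64931437 0.03655077 0.236     ]
[np.float64(280.82877428972364), np.float64(233.78001847111935)] [np.float64(281.1891805831027), np.float64(219.1796582422154)] [np.float64(287.4531862042895), np.float64(275.2693013214151)]
```

```bash
python3 -m crank '{"travel":[[0.04,-0.12,0.4],[0.04,-0.12,0.9],[0.04,-0.12,1.4],[0.04,-0.12,1.9],[0.04,-0.12,2.18]],"turn":[0,0,0,0,0]}'
python3 -m crank '{"travel":[[0,0,0],[0,0,0],[0,0,0]],"turn":[0,0,0]}' 50 30
python3 -m crank '{"travel":[[0,0,0],[0,0,0],[0,0,0],[0,0,0]],"turn":[0,0,0,0]}' 30 30
python3 -c "
from h import *
s=get_state();print(s['ft_torque'],s['joint_pos'][5])"
```

```text
clock: 10.72
tcp_pos: [0.6469, 0.0391, 0.1992]
orientation: [0.001, 0.82, -0.572, -0.001]
wrist_force: [-1.8, 0.6, 0.1]
finger_gap: 0.0851
clock: 10.97
tcp_pos: [0.6484, 0.039, 0.203]
orientation: [-0.0, 0.82, -0.572, 0.001]
wrist_force: [0.5, 0.1, 1.0]
finger_gap: 0.051
clock: 11.3
tcp_pos: [0.6481, 0.0388, 0.2037]
orientation: [-0.0, 0.82, -0.572, 0.001]
wrist_force: [-2.2, -0.3, 6.7]
finger_gap: 0.0391
[-0.25491174  0.72687446 -0.00896313] -1.9873455092599543
```

The grip holds the knob (gap 39 mm, small side force). I start turning clockwise, lowering 0.2 unit per rad, and watch the z torque.

```bash
cat > st.py <<'E'
from h import *
s=get_state();q=s['orientation'];print('T',s['ft_torque'].round(3),'F',s['wrist_force'].round(1),'ang',round(2*np.arctan2(-q[2],q[1])%6.2832,3),'q6',round(s['joint_pos'][5],3),'z',s['tcp_pos'].round(4),round(s['finger_gap'],4),s['clock'])
E
python3 -m crank '{"travel":[[0,0,0],[0,0,0]],"turn":[0,0]}' 30 60 >/dev/null; python3 st.py
python3 -m crank '{"travel":[[0,0,0.02],[0,0,0.04],[0,0,0.06],[0,0,0.08],[0,0,0.1]],"turn":[0.1,0.2,0.3,0.4,0.5]}' >/dev/null; python3 st.py
python3 -m crank '{"travel":[[0,0,0.02],[0,0,0.04],[0,0,0.06],[0,0,0.08],[0,0,0.1]],"turn":[0.1,0.2,0.3,0.4,0.5]}' >/dev/null; python3 st.py
```

```text
T [-0.27   0.762  0.014] F [-2.9 -0.7  6.1] ang 1.218 q6 -1.987 z [0.6481 0.0388 0.2039] 0.0386 11.4667
T [-0.325  1.39   0.154] F [-7.4 -1.8  9.1] ang 1.722 q6 -1.483 z [0.647  0.0387 0.1998] 0.0388 11.8833
T [-0.132  1.854  0.187] F [-11.3  -0.2   9.6] ang 2.222 q6 -0.983 z [0.6459 0.0392 0.1958] 0.0384 12.3
```

The knob pulls the tool about 2 mm to -x, so I re-centre by that amount and continue in smaller steps, still inside the free range.

```bash
python3 -m crank '{"travel":[[0.02,0.03,0.01],[0.04,0.05,0.03],[0.04,0.05,0.05]],"turn":[0.08,0.16,0.24]}' >/dev/null; python3 st.py
for i in 1 2 3; do python3 -m crank '{"travel":[[0,0,0.01],[0,0,0.016]],"turn":[0.05,0.08]}' >/dev/null; python3 st.py; done
```

```text
T [0.266 0.958 0.116] F [-5.8  1.4  8.9] ang 2.461 q6 -0.744 z [0.6453 0.0395 0.1939] 0.0386 12.55
T [0.282 0.923 0.14 ] F [-5.8  1.7  7.5] ang 2.539 q6 -0.666 z [0.6452 0.0397 0.1933] 0.0387 12.7167
T [0.349 0.933 0.166] F [-4.6  2.5  8.2] ang 2.619 q6 -0.586 z [0.6451 0.0399 0.1927] 0.0385 12.8833
T [0.39  0.944 0.145] F [-5.   3.   7.8] ang 2.699 q6 -0.506 z [0.645 0.04  0.192] 0.0389 13.05
```

```bash
sed -i "s/print('T'/print('t6',round(s['tau'][5],3),'T'/" st.py; python3 st.py
for i in 1 2 3 4; do python3 -m crank '{"travel":[[0,0,0.01],[0,0,0.016]],"turn":[0.05,0.08]}' >/dev/null; python3 st.py; done
```

```text
t6 -0.068 T [0.39  0.944 0.145] F [-5.   3.   7.8] ang 2.699 q6 -0.506 z [0.645 0.04  0.192] 0.0389 13.05
t6 -0.069 T [0.418 0.962 0.134] F [-6.6  2.8  8.3] ang 2.778 q6 -0.426 z [0.6449 0.0402 0.1914] 0.0388 13.2167
t6 -0.069 T [0.509 1.018 0.18 ] F [-4.9  4.2  8. ] ang 2.858 q6 -0.346 z [0.6449 0.0404 0.1908] 0.038 13.3833
t6 -0.069 T [0.577 1.052 0.154] F [-5.1  5.7  7.8] ang 2.938 q6 -0.266 z [0.6448 0.0405 0.1901] 0.0384 13.55
t6 -0.065 T [0.641 1.114 0.143] F [-5.2  5.5  8.4] ang 3.018 q6 -0.186 z [0.6448 0.0407 0.1895] 0.0385 13.7167
```

```bash
python3 -m crank '{"travel":[[0.02,0.03,0.01],[0.02,0.03,0.016]],"turn":[0.05,0.08]}' >/dev/null; python3 st.py
for i in 1 2 3; do python3 -m crank '{"travel":[[0,0,0.01],[0,0,0.016]],"turn":[0.05,0.08]}' >/dev/null; python3 st.py; done
python3 - <<'E'
from h import *
c=read_camera('scene');w=read_camera('wrist')
cv2.imwrite("pics/s3.png",np.hstack([w["image"][:,:,::-1][:,100:460],cv2.resize(c["image"][160:300,250:370][:,:,::-1],(360,420),interpolation=cv2.INTER_CUBIC)]))
E
```

```text
t6 -0.021 T [0.287 0.57  0.207] F [-3.6  2.3  6.6] ang 3.099 q6 -0.104 z [0.6448 0.041  0.1889] 0.0385 13.8833
t6 -0.002 T [0.401 0.68  0.172] F [-4.2  3.5  6.6] ang 3.178 q6 -0.024 z [0.6447 0.0412 0.1882] 0.0392 14.05
t6 0.028 T [0.462 0.692 0.245] F [-3.5  4.   6.9] ang 3.258 q6 0.056 z [0.6447 0.0413 0.1876] 0.0386 14.2167
t6 0.058 T [0.49  0.724 0.293] F [-2.9  4.   6.9] ang 3.338 q6 0.136 z [0.6448 0.0415 0.187 ] 0.0384 14.3833
```

View pics/s3.png

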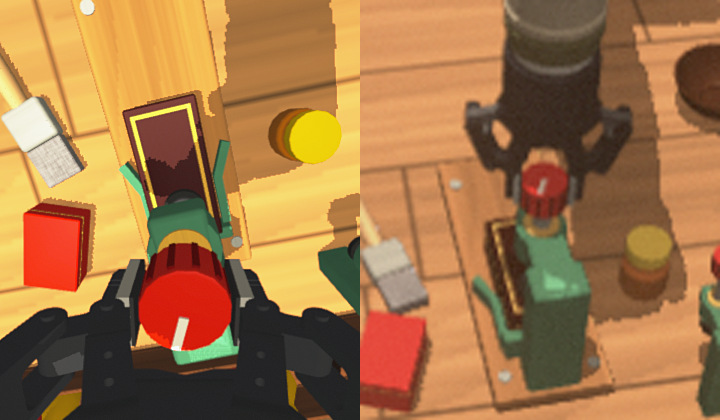

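The knob turns with the fingers (white mark at crop (180,335)) and the box is still square under the pad. Joint-6 torque now rises at 0.375 N·m/rad, the clamp rate, but my re-centring blurred where the rise began. The estimate is 10–16 N, so I back off 0.4 rad and redo the last stretch without shifting.

```bash
python3 -m crank '{"travel":[[0,0,-0.02],[0,0,-0.04],[0,0,-0.06],[0,0,-0.08]],"turn":[-0.1,-0.2,-0.3,-0.4]}' >/dev/null; python3 st.py
python3 -m crank '{"travel":[[0,0,0.01],[0,0,0.016]],"turn":[0.05,0.08]}' >/dev/null; python3 st.py
for i in 1 2 3 4 5 6; do python3 -m crank '{"travel":[[0,0,0.005],[0,0,0.01]],"turn":[0.03,0.05]}' >/dev/null; python3 st.py; done
```

```text
t6 0.941 T [ 0.128  0.622 -0.26 ] F [-3.2  0.3  6.1] ang 2.933 q6 -0.27 z [0.6448 0.0407 0.1901] 0.0382 14.8167
t6 -0.215 T [0.213 0.659 0.168] F [-3.4  2.4  7.3] ang 3.018 q6 -0.185 z [0.6447 0.0408 0.1895] 0.0382 14.9833
t6 0.007 T [0.308 0.69  0.171] F [-3.   2.2  7.2] ang 3.068 q6 -0.135 z [0.6447 0.0409 0.1891] 0.0382 15.15
t6 0.015 T [0.327 0.734 0.193] F [-3.3  3.1  6.8] ang 3.118 q6 -0.085 z [0.6447 0.0411 0.1887] 0.0388 15.3167
t6 0.033 T [0.355 0.657 0.254] F [-2.5  3.9  8.3] ang 3.168 q6 -0.035 z [0.6447 0.0412 0.1884] 0.0382 15.4833
t6 0.052 T [0.4   0.754 0.185] F [-3.   3.2  7.1] ang 3.217 q6 0.015 z [0.6447 0.0413 0.1879] 0.0384 15.65
t6 0.071 T [0.47  0.683 0.24 ] F [-3.6  4.1  7.1] ang 3.267 q6 0.065 z [0.6448 0.0414 0.1875] 0.0387 15.8167
t6 0.09 T [0.425 0.733 0.267] F [-3.8  3.9  7.4] ang 3.317 q6 0.115 z [0.6448 0.0415 0.1872] 0.0384 15.9833
```

Onset is clear: full slope from angle ≈3.10, so about 10.6 N now at 3.317. I add 0.05 rad for ≈13 N, then release and rise.

```bash
python3 -m crank '{"travel":[[0,0,0.005],[0,0,0.01],[0,0,0.01]],"turn":[0.03,0.05,0.05]}' >/dev/null; python3 st.py
python3 -m crank '{"travel":[[0,0,0],[0,0,0],[0,0,0],[0,0,0],[0,0,0]],"turn":[0,0,0,0,0]}' 85 ; python3 st.py
python3 -m crank '{"travel":[[0,0,-0.3],[0,0,-0.8],[0,0,-1.5],[0,0,-2.2],[0,0,-3]],"turn":[0,0,0,0,0]}'; python3 st.py
python3 -m crank '{"travel":[[1,0,0],[2,0,0],[3,0,0],[3,0,0],[3,0,0]],"turn":[0,0,0,0,0]}'; python3 st.py
python3 - <<'E'
from h import *
c=read_camera('scene');w=read_camera('wrist')
cv2.imwrite("pics/s4.png",np.hstack([w["image"][:,:,::-1][:,100:460],cv2.resize(c["image"][160:300,250:370][:,:,::-1],(360,420),interpolation=cv2.INTER_CUBIC)]))
E
```

```text
t6 0.212 T [ 0.583  0.671 -0.03 ] F [-2.7  4.5  7. ] ang 3.367 q6 0.164 z [0.6448 0.0416 0.1868] 0.0385 16.2333
clock: 16.65
tcp_pos: [0.6445, 0.0398, 0.1846]
orientation: [-0.0, 0.113, 0.994, -0.0]
wrist_force: [0.6, -0.4, 0.0]
finger_gap: 0.0853
t6 0.0 T [ 0.066  0.015 -0.022] F [ 0.6 -0.4  0. ] ang 3.368 q6 0.164 z [0.6445 0.0398 0.1846] 0.0853 16.65
clock: 17.07
tcp_pos: [0.6439, 0.0399, 0.3049]
orientation: [-0.001, 0.113, 0.994, -0.0]
wrist_force: [0.4, 0.4, 0.1]
finger_gap: 0.0851
t6 -0.0 T [ 0.003 -0.082  0.048] F [0.4 0.4 0.1] ang 3.368 q6 0.164 z [0.6439 0.0399 0.3049] 0.0851 17.0667
clock: 17.48
tcp_pos: [0.5252, 0.0674, 0.3052]
orientation: [-0.0, 0.112, 0.994, -0.0]
wrist_force: [1.6, -0.3, 0.3]
finger_gap: 0.0852
t6 0.019 T [-0.008 -0.038  0.021] F [ 1.6 -0.3  0.3] ang 3.366 q6 0.201 z [0.5252 0.0674 0.3052] 0.0852 17.4833
```

View pics/s4.png

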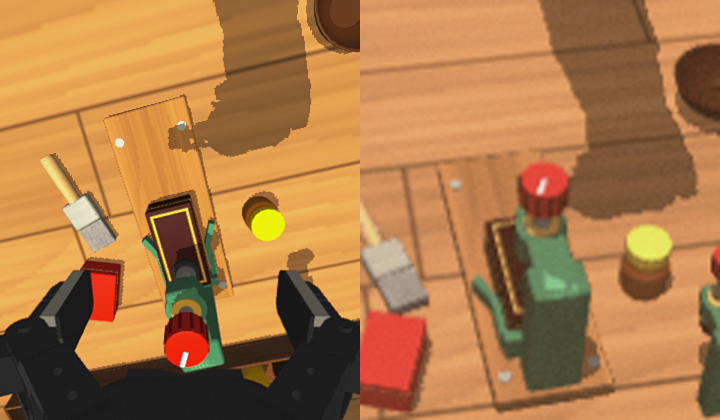

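The fingers are clear of the knob, and the box is square between the fences with the pad on it. The other goods haven't moved. I hand in.

```bash
python3 -c "
from workcell import *
print(hand_in())"
```

```text
the job is handed in; nothing more can be done
None
```

I pushed the box home with a two-finger push. It stopped against the back stop at TCP x = 0.546 m, as predicted, with about 14 N of push at most. I then screwed the knob down clockwise, released it and moved the gripper clear before handing in at about 17.5 s; the hand-in gave no verdict.

**Clamp force:** I estimate about 13 N: 0.27 rad past first contact at 48 N/rad. It was not measured directly. My first reading of the contact point was blurred by a re-centring shift and gave only 10–16 N. I backed off 0.4 rad and redid the stretch. The joint-6 torque then rose at the expected clamp rate from a clear starting point. The wrist torque 0.05 rad before the end suggested about 12 N against about 10.6 N from the angle, within its noise.

**Last checks:** The final picture shows the box square between the fences with the pad on it, and the goods near the press look unmoved. I did not re-measure the box position after clamping. The wrist force reads near zero after release, so the robot touches nothing.

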